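Tug the nail chest cover, free it if caught, hold it open with the pull rod

TASK

Take the wooden-handled pull rod from its stand, put its steel end into the brass eyelet of the nail chest's sliding cover and, with the catch still as you found it, tug the cover towards the bare deck to learn whether it is caught. If it is caught do not force it: slide the unmarked brass catch beside it fully across to its other end, put the rod back into the cover's eyelet, then draw the sprung cover fully open. Finish while still gripping the rod and holding the cover open with it, and leave the cups, hammer and carton as they are.

Things in the scene. Friction and masses are not known exactly. Their poses are not given: they have to be found in the camera images.
- chest: Dark wooden nail chest, fixed, 170 (x) x 250 (y) mm, its deck 50 mm high (66 mm at cover, catch and guide strips). Origin: centre of the underside, z up. On top: the mid-brown sliding cover, 90 x 120 x 16 mm, shut at x = -30, y = -55 mm over the nail pit at the -y end, and the brass catch at x = 40 to 64, y = 50 mm. Solid deck lies under both eyelets.
- cover (a joint): The sliding cover, in m: 0 shut, 0.090 fully open, moving along the chest's +y. A spring pulls it shut (about 3 N shut, 7 N fully open, plus 1 N friction): it closes when let go. When it is caught it gives only 6 mm and then stops hard; when free it slides all the way.
- cover_eye (a point): Centre of the mouth of the cover's eyelet, on the top face of the cover (66 mm above the table): a round hole of 15 mm diameter (bevelled mouth), 16 mm deep down to the deck, in a 34 mm square brass plate in the cover. Its axes are the chest's. With the cover shut it lies at x = -30, y = -12 mm in the chest's frame. It moves with the cover.
- catch (a joint): The brass catch, in m: 0 at the end where it starts (within 2 mm), 0.024 at the other, along the chest's +x; 1.5 N friction, stays where left. Unmarked: one end catches the cover, the other frees it; which is which varies and cannot be seen. If the cover is caught, the other end frees it; if it is free, the other end would catch it. Move it only while the cover is shut.
- catch_eye (a point): Centre of the mouth of the catch's hole, on the top of the catch (66 mm above the table): round, 15 mm diameter, 16 mm deep, in a brass block 30 (x) x 40 (y) x 16 mm. Its axes are the chest's. It moves with the catch; the pull rod fits it too.
- rod: The pull rod, loose, 60 g, starting upright in its stand: a round steel rod of 10 mm diameter and 30 mm length with a bevelled tip, under a square light-wood handle of 18 x 18 x 60 mm. Origin: centre of the tip; z up along the rod, so the handle reaches from z = 30 to 90 mm; x and y are square to the handle's faces.
- rod_tip (a point): Centre of the rod's tip (the same point as the rod's origin).
- stand: Dark red wooden stand, fixed, 70 x 70 x 36 mm, with one upright hole in which the rod's steel end stands; the bottom of the handle rests on its top, so the tip is 6 mm above the table. Origin: centre of the underside.
- cup_a: Bystander: turned dark red wooden cup, 58 mm across, 62 mm high. Origin: centre of the underside.
- cup_b: Bystander: a second cup of the same kind, 58 mm across, 62 mm high. Origin: centre of the underside.
- hammer: Bystander: hammer lying flat, 240 mm long along its x.
- carton: Bystander: small brown carton, 55 x 36 x 20 mm. Origin: centre of the underside.
Things that resemble listed ones, but are neither listed nor needed, are in the scene too. What is shaped like the rod but blue, green or turquoise is not meant.

How it is judged (in metres and radians):
On the way, in this order (a step that is already met when the one before it is completed fails the run):
1. the gripped rod's end is in the cover's eyelet, the cover shut and the catch as found (horizontal distance between rod_tip and cover_eye below 0.006 m and z of rod_tip in the frame of cover_eye below -0.004 m and contact force between the fingers and rod above 2 N and value of joint cover below 0.0025 m and value of joint catch below 0.007 m), for 0.1 s.
2. the cover is tugged with the rod (by more than 3.5 mm), the catch still as found (horizontal distance between rod_tip and cover_eye below 0.006 m and z of rod_tip in the frame of cover_eye below -0.004 m and contact force between the fingers and rod above 2 N and value of joint cover above 0.0035 m and value of joint catch below 0.007 m), for 0.1 s.
At the end, for the whole second after the job is handed in: Cover still (under 10 mm/s) and open over 78 of its 90 mm; rod tip in its eyelet (within 6 mm of the axis, over 4 mm deep), gripped by the fingers (over 2 N) and bearing on the chest (over 1.5 N); cups, hammer and carton within 30 mm of their starts (horizontal distance between rod_tip and cover_eye below 0.006 m and z of rod_tip in the frame of cover_eye below -0.004 m and contact force between the fingers and rod above 2 N and value of joint cover above 0.078 m and velocity of joint cover between -0.01 and 0.01 m/s and contact force between rod and chest above 1.5 N and distance of each of cup_a, cup_b, hammer, carton from where it was at the start of the episode below 0.03 m); the arm keeps its last pose, push and grip.
It fails at once if a cup, the hammer or the carton is pushed away by 30 mm or more (distance of any of cup_a, cup_b, hammer, carton from where it was at the start of the episode above 0.03 m).
It fails at once if the cover or catch is forced: the rod presses on the chest with more than 50 N (contact force between rod and chest above 50 N).
It also fails if it takes over 58 s, if anything falls off the work surface, if the arm or the gripper's body presses on something with over 40 N, if the wrist force passes 120 N, or if a joint passes its speed limit or range.

ROBOT

A 6-joint arm with a two-finger parallel gripper is mounted at the origin on the work surface. World frame = base frame: x ahead of the robot, y to its left, z up, the work surface at z = 0. Lengths are in mm, angles in rad, forces in N, time in s.
With the tool pointing down it reaches from about 350 to 975 mm from the base axis. Payload 7.1 kg.
Tool frame: the origin (TCP) lies on the mounting face of the last link; the fingertips stand 182 mm ahead of it and the grasp point (between the pads) lies 163 mm ahead of it; z points along the fingers, y is the direction in which the jaws open and shut (so a half turn about z gives the same grasp; the last joint's range is limited). The gripper opens to 88 mm and grips with 3 to 60 N. Pads are 20 mm wide; open, the fingers measure 115 mm over their backs; the gripper's body (75 mm by 178 mm) begins 61 mm behind the grasp point.
Start: joints at [-1.295, 0.423, 1.63, -0, 1.089, -0.019], TCP at [181.611, -598.017, 404.675] pointing down, gripper open.
Joint ranges: [-3, 3], [-0.9, 2.11], [0.09, 2.58], [-1.31, 4.45], [0.11, 2.69], [-2.54, 2.54]. Speed limits (rad/s): [2.39, 2.39, 3.01, 3.14, 3.14, 3.14].

INTERFACE

Orientations are given as a rotation vector (axis times angle).
In Python, from rig import manip, cams, order, search_frame, spot_point gives the robot as it stands. The module is installed in compiled form; this text tells all that it offers.
- The arm moves only by the tool arm_command, never from a script. Its argument "steps" is one flat list of numbers, 7 for each row, row after row: the turn, a rotation vector about the tool's x, y, z in rad, then the shift along the tool's x, y, z in cm, then the closure, from 0 (fully open) to 1 (shut). A call has 1 to 20 rows; each row shifts and turns the commanded pose from where the row before left it, along the tool's axes as they then stand; what a row does not reach is not made up. A row lasts 1/10 s, in which the tool goes at most 50 mm and 8.59 degrees, less where a joint would pass 70% of its speed; a pose out of reach is approached as far as the arm can. A call is refused whole if a number of a shift passes 5 or a number of a turn 0.15, either way. A call with a gripper value outside its range is refused whole. The fingers move at their own pace and stop on an object; "squeeze" is the grip in N (left out, the last holds). Time passes only in rows, so rows that do not move let the fingers close. It gives the time, the measured TCP pose, the force and the opening at its end, in the units of the state.
- manip.get_obs(): the state, without advancing time (a new reading comes with each control period).
- cams.read_camera(name): name is "scene" or "top"; returns a dict with "image" (400x640x3 uint8, red, green, blue), "mtx" (3x3 intrinsics, pixels), "R" (3x3) and "t" (3): a world point X has camera coordinates R X + t. Camera axes: x right, y down, z forward; pixel columns grow to the right and rows downward; lengths in mm; the calibration is good to about 2 mm. A picture is of the moment at which its call begins. There is no depth.
- order.finish_job(): hands the job in, once; it reports no verdict.
Trained networks look in a picture, given as the dict that the camera call returned (one of the last four; its "shot" number tells which), for a name from the list of things; names that differ only in an ending like _2 or _b are one class to them, and where a whole thing is asked for, a point or a joint stands for the part that bears it (a point fixed in the world has none). Each returns a list of dicts, best first, with "p" (0 to 1); they miss things now and then, are a little off and sometimes report something else, mostly with a low value. They report only what shows in the picture. A call takes as long as a camera call. They do not tell look-alikes from the thing itself.
- search_frame(picture, name): "box" ([left, top, right, bottom] in pixels, round what is visible of it).
- spot_point(picture, name): "xy" ([column, row] in pixels: a listed point, or the origin of a listed thing).
The state is a dict: "time": time; "joint_positions": joint angles; "qd": joint speeds; "joint_torque": joint torques, N m; "ee_pos": TCP position; "ee_rot": TCP orientation; "ft_force": force on the tool from outside, world axes, zero at the start; "torque": the same for the moment, N m; "width": finger opening in mm.
Only numpy, scipy, OpenCV 4.12 (cv2) and the standard library are available. Lean on these libraries where they do the work, as an engineer would, in place of code of your own. Each camera call takes 0.05 s, during which the arm holds its last target. There are 200 camera calls.

## Working session

There is one attempt and no reset: what is moved stays moved. The work goes in short steps, Python scripts to look and compute and a tool call to move; the robot and the scene stay as the last step left them, time stands still between calls to the robot, and variables do not carry over. Pictures are saved under pics/ and viewed, about 8 in all and at most 12, crops included, and the job is handed in when it is done.

Besides the shell and the picture viewer there is one more tool, called after "Call:" in YAML: its name, and indented under it one key for each argument. arm_command: Moves the arm, as the interface text tells. Its arguments: {"type":"object","properties":{"steps":{"type":"array","items":{"type":"number"}},"squeeze":{"type":"number"}},"required":["steps"]}

```bash
mkdir -p pics
cat > h.py <<'E'
import numpy as np,cv2
from rig import manip,cams,order,search_frame,spot_point
from scipy.spatial.transform import Rotation as Ro
def ray(p,xy,z):
    d=p["R"].T@np.linalg.inv(p["mtx"])@np.array([xy[0],xy[1],1.]);c=-p["R"].T@p["t"]
    return c+d*(z-c[2])/d[2]
def proj(p,X):
    v=p["mtx"]@(p["R"]@np.array(X,float)+p["t"]);return v[:2]/v[2]
def save(p,n): cv2.imwrite("pics/"+n,p["image"][:,:,::-1])
def tri(ps,xys):
    A=np.zeros((3,3));b=np.zeros(3)
    for p,xy in zip(ps,xys):
        d=p["R"].T@np.linalg.inv(p["mtx"])@np.array([xy[0],xy[1],1.]);d/=np.linalg.norm(d);c=-p["R"].T@p["t"]
        M=np.eye(3)-np.outer(d,d);A+=M;b+=M@c
    return np.linalg.solve(A,b)
E
python3 - <<'E'
from h import *
Z=dict(chest=0,cover_eye=66,catch_eye=66,rod=6,rod_tip=6,stand=0,cup_a=0,hammer=0,carton=0,cover=66,catch=66)
o=manip.get_obs();print({k:np.round(v,3) for k,v in o.items()})
for n in("top","scene"):
    p=cams.read_camera(n);save(p,n+"0.png");print(n,-p["R"].T@p["t"])
    for k,z in Z.items():
        for s in spot_point(p,k)[:4]:print(k,round(s["p"],2),np.round(s["xy"],1),np.round(ray(p,s["xy"],z)))
        if k in("rod","stand","cover","catch"):
            for s in search_frame(p,k)[:4]:print("  box",k,round(s["p"],2),np.round(s["box"]))
E
```

```text
{'time': np.float64(0.0), 'joint_positions': array([-1.295,  0.424,  1.631, -0.   ,  1.089, -0.019]), 'qd': array([ 0.   ,  0.002, -0.002, -0.001, -0.002, -0.   ]), 'joint_torque': array([ 0.0000e+00, -5.4463e+01, -2.7367e+01,  6.4000e-02,  2.3000e-02,
       -0.0000e+00]), 'ee_pos': array([ 181.53 , -597.769,  403.908]), 'ee_rot': array([-3.106, -0.461,  0.   ]), 'ft_force': array([ 0.94 ,  0.056, -0.091]), 'torque': array([-0.02 ,  0.002, -0.022]), 'width': np.float64(87.935)}
top [ 402.18518331   59.74584763 1446.68222122]
chest 0.58 [334.4 208.1] [564.  21.   0.]
cover_eye 0.65 [335.9 211.4] [547.  18.  66.]
catch_eye 0.7 [311.7 193.7] [600.  89.  66.]
rod 0.65 [433.5 173.5] [ 669. -287.    6.]
rod 0.56 [415.4 211.7] [ 551. -227.    6.]
rod 0.44 [450.3 213.4] [ 545. -334.    6.]
rod 0.43 [409.6 173.9] [ 668. -213.    6.]
  box rod 0.71 [305. 191. 322. 202.]
  box rod 0.64 [450. 208. 462. 217.]
rod_tip 0.65 [409.3 177.4] [ 657. -211.    6.]
rod_tip 0.63 [329.4 205.6] [571.  36.   6.]
rod_tip 0.61 [204.5 186.6] [632. 418.   6.]
rod_tip 0.59 [451.5 210.2] [ 555. -338.    6.]
stand 0.95 [420.1 211.4] [ 552. -243.    0.]
  box stand 0.89 [406. 193. 436. 226.]
cup_a 0.91 [393.  155.3] [ 729. -164.    0.]
cup_a 0.88 [394.6 265.8] [ 387. -160.    0.]
hammer 0.76 [206.5 186. ] [635. 413.   0.]
carton 0.74 [215.1 261.4] [405. 382.   0.]Traceback (most recent call last):
  File "<stdin>", line 7, in <module>
ValueError: it knows: carton, catch_eye, chest, cover_eye, cup, hammer, rod, rod_tip, stand
```

View pics/top0.png

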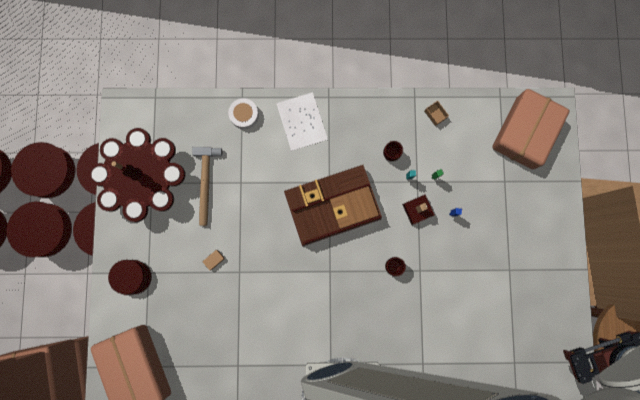

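The top picture shows the chest at (334,205) with the catch eyelet at about (312,195) and the cover eyelet at about (340,212). The stand and rod are at about (420,209). The cups are at (393,151) and (395,267), with blue, green and teal decoys near the stand.

Run:
```python
from h import *
p=cams.read_camera("scene");save(p,"scene0.png");print(-p["R"].T@p["t"])
for k,z in dict(chest=0,cover_eye=66,catch_eye=66,rod=6,rod_tip=6,stand=0,cup_a=0).items():
    for s in spot_point(p,k)[:4]:print(k,round(s["p"],2),np.round(s["xy"],1),np.round(ray(p,s["xy"],z)))
q=cams.read_camera("top")
a=cv2.resize(q["image"][160:250,280:440],None,fx=5,fy=5,interpolation=cv2.INTER_CUBIC)
cv2.imwrite("pics/topc.png",a[:,:,::-1])
```

```text
[1097.70890045 -893.12486734  757.70000142]
chest 0.61 [320.8 215.1] [574.  31.   0.]
cover_eye 0.59 [308.  193.5] [546.  16.  66.]
catch_eye 0.62 [336.7 184.6] [590.  86.  66.]
rod 0.87 [222.3 300.3] [ 547. -335.    6.]
rod 0.75 [255.5 271.9] [ 556. -231.    6.]
rod 0.74 [280.7 304. ] [ 657. -286.    6.]
rod 0.53 [301.3 282.4] [ 661. -212.    6.]
rod_tip 0.89 [300.4 280.4] [ 657. -207.    6.]
rod_tip 0.81 [255.9 272.9] [ 559. -233.    6.]
rod_tip 0.57 [284.9 304.4] [ 665. -283.    6.]
stand 0.68 [255.7 272.7] [ 554. -228.    0.]
cup_a 0.78 [219.5 232.8] [ 392. -152.    0.]
cup_a 0.58 [340.  186.7] [554. 174.   0.]
cup_a 0.56 [347.  281.1] [ 742. -156.    0.]
```

View pics/scene0.png

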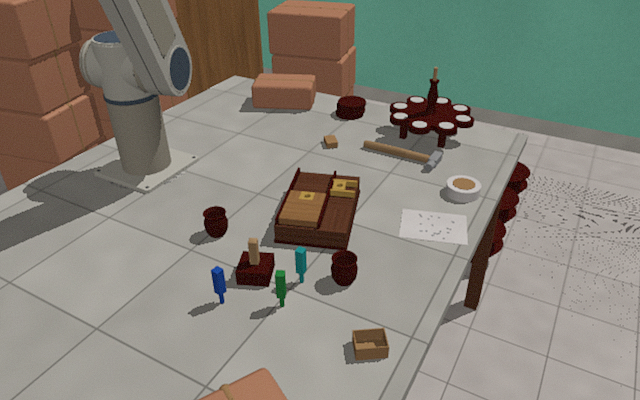

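View pics/topc.png

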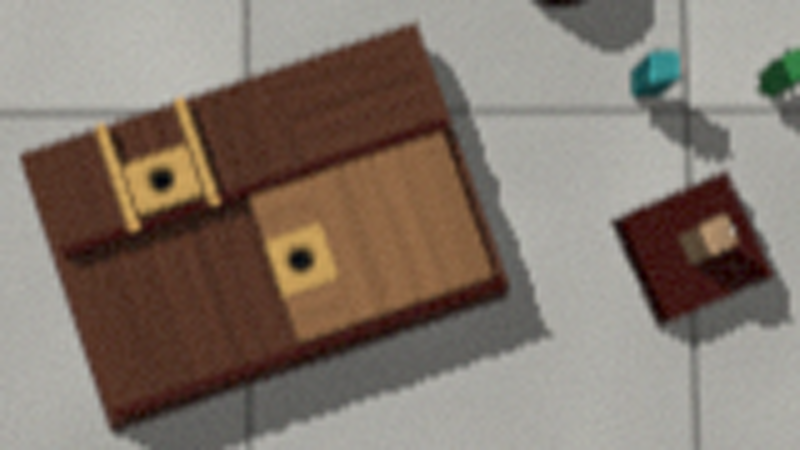

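Run:
```python
from h import *
def cen(p,xy,r,f):
    x,y=int(round(xy[0])),int(round(xy[1]));im=p["image"].astype(float)
    sub=im[y-r:y+r+1,x-r:x+r+1];w=f(sub);Y,X=np.mgrid[y-r:y+r+1,x-r:x+r+1]
    return np.array([(w*X).sum(),(w*Y).sum()])/w.sum(),w.sum()
dark=lambda s:np.clip(110-s.max(2),0,None)/110*(1)
P={n:cams.read_camera(n) for n in("top","scene")}
seed=dict(top=dict(cover=(340,212),catch=(312,195.6)),scene=dict(cover=(308,196),catch=(347,185)))
for k in("cover","catch"):
    u=[]
    for n in P:
        p=P[n];im=p["image"].astype(float)
        x,y=map(lambda v:int(round(v)),seed[n][k])
        # nearest darkest, then centroid r=3
        g=cv2.GaussianBlur(im.max(2),(3,3),0)[y-4:y+5,x-4:x+5];j=np.unravel_index(g.argmin(),g.shape);c=(x-4+j[1],y-4+j[0])
        c,w=cen(p,c,2,dark);u.append(c);print(k,n,c.round(2),w.round(1),ray(p,c,66).round(1))
    print("  tri",tri(list(P.values()),u).round(1))
# handle top
for n,xy in(("top",(424,207)),("scene",(254,243))):
    p=P[n];x,y=xy;s=p["image"][y-8:y+9,x-8:x+9]
    m=((s[:,:,0]>140)&(s[:,:,0]*1.>s[:,:,2]+25.)).astype(np.uint8)
    print(n);print("\n".join("".join("#" if v else "." for v in r) for r in m)); print(s[8,:,0],s[:,8,0])
q=P["top"];a=cv2.resize(q["image"][195:222,400:440],None,fx=16,fy=16,interpolation=cv2.INTER_CUBIC)
s=P["scene"];b=cv2.resize(s["image"][228:288,225:290],None,fx=6,fy=6,interpolation=cv2.INTER_CUBIC)
H=max(a.shape[0],b.shape[0]);I=np.zeros((800,640,3),np.uint8);I[:432,:640]=a;I[435:795,:390]=b
cv2.imwrite("pics/rodc.png",I[:,:,::-1])
```

```text
cover top [339.59 211.49] 9.3 [546.8   7.3  66. ]
cover scene [306.31 196.  ] 0.3 [548.3   3.9  66. ]
  tri [546.7   7.   63.7]
catch top [311.83 195.46] 8.9 [594.6  88.3  66. ]
catch scene [350.03 187.58] 5.8 [625.9  89.7  66. ]
  tri [608.1  95.4  55.3]
top
.................
.................
.................
.................
.................
......####.......
....######.......
....#######......
.....######......
.....######......
......##.........
.................
.................
.................
.................
.................
.................
[ 86  90  88  89 125 177 169 165 157 156 149  93  64  62  61  82 110] [ 61  61  62  84 132 163 162 163 157 159 134  69  37  38  35  30  40]
scene
.................
.................
....#..#.........
...#########.....
...#########.....
..#########......
..#########......
....#######......
.................
.................
.................
.................
.................
.................
.................
.................
.................
[167 157 115 103 106 111 112 120 123 128 126 122 150 172 145  81  94] [165 162 164 164 167 164 162 155 123  92  93  97  97  93  97  97  96]
```

View pics/rodc.png

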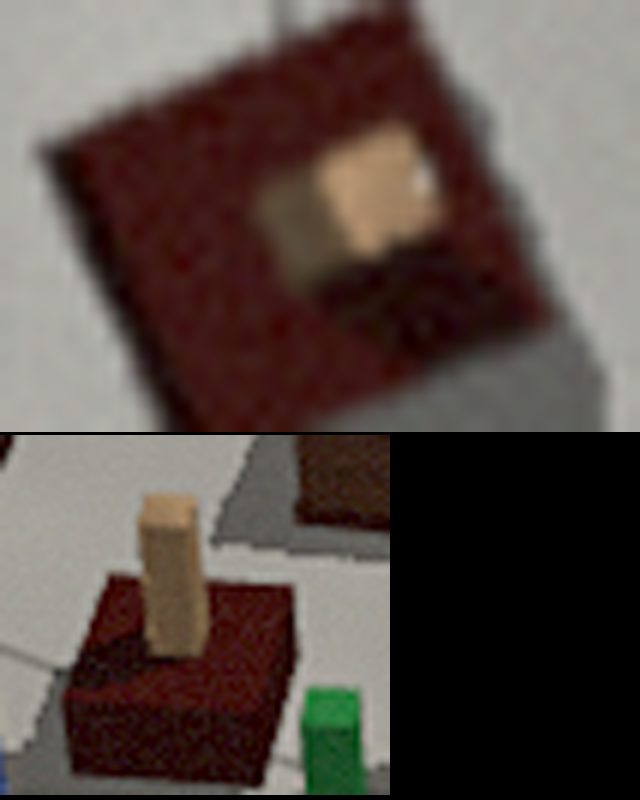

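The crop shows the handle top centred near top-view pixel (423.3,206.4) and scene pixel (252.5,240). The rod stands upright in the stand.

```bash
cat >> h.py <<'E'
def plan(target,yaw,o=None):
    "target TCP xyz and yaw (deg) of tool y axis relative world y; print total tool turn about z and shifts (cm) after turning"
    o=o or manip.get_obs();R=Ro.from_rotvec(o["ee_rot"]).as_matrix()
    best=None
    for s in(1,-1):
        c,n=np.cos(np.radians(yaw))*s,np.sin(np.radians(yaw))*s
        y=np.array([-n,c,0]);z=np.array([0,0,-1.]);x=np.cross(y,z);G=np.array([x,y,z]).T
        rv=Ro.from_matrix(R.T@G).as_rotvec()
        if best is None or np.linalg.norm(rv)<np.linalg.norm(best[0]):best=(rv,G)
    rv,G=best;d=np.array(target)-o["ee_pos"]
    print("pos",o["ee_pos"].round(2),"F",o["ft_force"].round(1),"t",round(float(o["time"]),2),"w",round(float(o["width"]),1))
    print("turn",rv.round(4),"shift cm after turn",(G.T@d/10).round(3),"now axes",(R.T@d/10).round(3));print(G.round(3))
E
python3 - <<'E'
from h import *
a,b=cams.read_camera("top"),cams.read_camera("scene")
t=(423.3,206.4);s=(252.5,240.0)
print(ray(a,t,96),ray(b,s,96),tri([a,b],[t,s]))
X=ray(a,t,96);print(proj(b,X))
plan([X[0],X[1],61+163+100],20)
E
```

```text
[ 556.67033398 -232.22782729   96.        ] [ 558.13580301 -232.40686967   96.        ] [ 557.1615685  -232.04595466   95.33937711]
[251.97671936 239.74490235]
pos [ 181.61 -598.01  404.67] F [-0.5 -0.2 -0.3] t 1.25 w 88.2
turn [-0.      0.     -0.0543] shift cm after turn [ 47.755 -21.545   8.067] now axes [ 46.516 -24.104   8.068]
[[ 0.94   0.342  0.   ]
 [ 0.342 -0.94   0.   ]
 [ 0.     0.    -1.   ]]
```

Call:
arm_command:
  steps: [0, 0, -0.0543, 0, 0, 0, 0, 0, 0, 0, 2.8, -1.27, 0.4, 0, 0, 0, 0, 2.8, -1.27, 0.4, 0, 0, 0, 0, 2.8, -1.27, 0.4, 0, 0, 0, 0, 2.8, -1.27, 0.4, 0, 0, 0, 0, 2.8, -1.27, 0.4, 0, 0, 0, 0, 2.8, -1.27, 0.4, 0, 0, 0, 0, 2.8, -1.27, 0.4, 0, 0, 0, 0, 2.8, -1.27, 0.4, 0, 0, 0, 0, 2.8, -1.27, 0.4, 0, 0, 0, 0, 2.8, -1.27, 0.4, 0, 0, 0, 0, 2.8, -1.27, 0.4, 0, 0, 0, 0, 2.8, -1.27, 0.4, 0, 0, 0, 0, 2.8, -1.27, 0.4, 0, 0, 0, 0, 2.8, -1.27, 0.4, 0, 0, 0, 0, 2.8, -1.27, 0.4, 0, 0, 0, 0, 2.8, -1.27, 0.4, 0, 0, 0, 0, 2.8, -1.27, 0.4, 0, 0, 0, 0, 0, 0, 0, 0]
  squeeze: 40

```text
time: 3.15
ee_pos: [557.0, -230.1, 336.3]
ee_rot: [-3.093, -0.55, -0.001]
ft_force: [0.2, -1.0, 0.6]
width: 87.9
```

Run:
```python
from h import *
plan([556.9,-232.1,224],20)
```

```text
pos [ 557.04 -230.11  336.32] F [ 0.2 -1.   0.6] t 3.15 w 87.9
turn [-0.0001 -0.0008  0.0032] shift cm after turn [-0.081  0.182 11.232] now axes [-0.09   0.183 11.232]
[[ 0.94   0.342  0.   ]
 [ 0.342 -0.94   0.   ]
 [ 0.     0.    -1.   ]]
```

Descend, then close.

Call:
arm_command:
  steps: [0, 0, 0, -0.09, 0.18, 2.0, 0, 0, 0, 0, 0, 0, 3.0, 0, 0, 0, 0, 0, 0, 3.0, 0, 0, 0, 0, 0, 0, 2.2, 0, 0, 0, 0, 0, 0, 1.0, 0, 0, 0, 0, 0, 0, 0, 0, 0, 0, 0, 0, 0, 0, 1, 0, 0, 0, 0, 0, 0, 1, 0, 0, 0, 0, 0, 0, 1, 0, 0, 0, 0, 0, 0, 1, 0, 0, 0, 0, 0, 0, 1, 0, 0, 0, 0, 0, 0, 1, 0, 0, 0, 0, 0, 0, 1, 0, 0, 0, 0, 0, 0, 1, 0, 0, 0, 0, 0, 0, 1]
  squeeze: 40

```text
time: 4.65
ee_pos: [554.8, -234.3, 224.6]
ee_rot: [-3.094, -0.546, 0.0]
ft_force: [1.1, 0.2, -0.5]
width: 19.1
```

Call:
arm_command:
  steps: [0, 0, 0, 0, 0, -1.0, 1, 0, 0, 0, 0, 0, -2.0, 1, 0, 0, 0, 0, 0, -3.0, 1, 0, 0, 0, 0, 0, -3.0, 1, 0, 0, 0, 0, 0, -1.0, 1, 0, 0, 0, 0, 0, 0, 1]

```text
time: 5.25
ee_pos: [555.2, -234.5, 326.5]
ee_rot: [3.092, 0.545, 0.005]
ft_force: [-0.4, 0.4, 0.0]
width: 17.9
```

Run:
```python
from h import *
plan([546.8,7.3,324.0],18)
p=cams.read_camera("scene");q=cams.read_camera("top");o=manip.get_obs()
x,y,z=o["ee_pos"];print("pred tip px",proj(p,[x,y,z-218]),proj(q,[x,y,z-218]))
a=cv2.resize(p["image"][130:300,190:330],None,fx=4,fy=4,interpolation=cv2.INTER_CUBIC)[:600]
cv2.imwrite("pics/grasp.png",a[:,:,::-1])
```

```text
pos [ 555.22 -234.51  326.5 ] F [-0.4  0.4  0. ] t 5.25 w 17.9
turn [ 0.0025 -0.0026  0.0349] shift cm after turn [  6.671 -23.257   0.25 ] now axes [  7.479 -23.011   0.211]
[[ 0.951  0.309  0.   ]
 [ 0.309 -0.951  0.   ]
 [ 0.     0.    -1.   ]]
pred tip px [250.15834899 236.14252148] [424.73488794 206.77490245]
```

View pics/grasp.png

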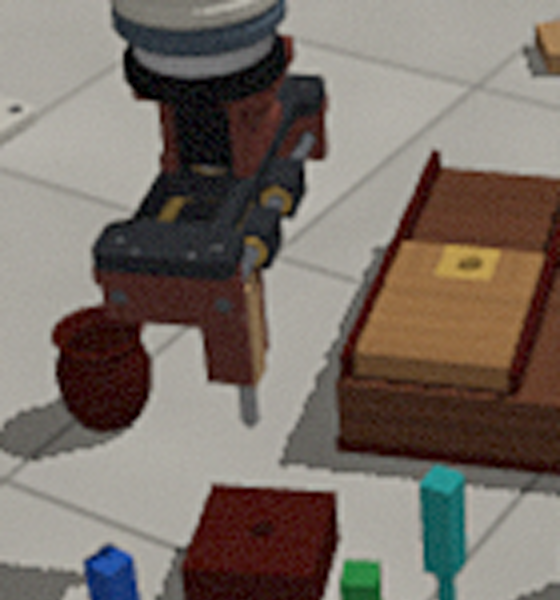

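The rod is held upright, with its tip at crop (249,424). The cover eyelet is at crop (470,263). Next is moving over the eyelet.

Call:
arm_command:
  steps: [0.0025, -0.0026, 0.0349, 0, 0, 0, 1, 0, 0, 0, 0.67, -2.33, 0, 1, 0, 0, 0, 0.67, -2.33, 0, 1, 0, 0, 0, 0.67, -2.33, 0, 1, 0, 0, 0, 0.67, -2.33, 0, 1, 0, 0, 0, 0.67, -2.33, 0, 1, 0, 0, 0, 0.67, -2.33, 0, 1, 0, 0, 0, 0.67, -2.33, 0, 1, 0, 0, 0, 0.67, -2.33, 0, 1, 0, 0, 0, 0.67, -2.33, 0, 1, 0, 0, 0, 0.67, -2.33, 0, 1, 0, 0, 0, 0, 0, 1.5, 1, 0, 0, 0, 0, 0, 1.0, 1, 0, 0, 0, 0, 0, 0, 1, 0, 0, 0, 0, 0, 0, 1]

```text
time: 6.85
ee_pos: [546.2, 7.6, 299.2]
ee_rot: [-3.101, -0.49, 0.008]
ft_force: [-0.2, -0.3, -0.3]
width: 17.9
```

Run:
```python
from h import *
plan([546.8,7.3,300],18)
o=manip.get_obs();x,y,z=o["ee_pos"]
for n in("scene","top"):
    p=cams.read_camera(n);print(n,"pred tip",proj(p,[x,y,z-218.6]),"pred eye",proj(p,[546.8,7.3,66]))
    for s in spot_point(p,"rod_tip")[:3]:print("tip",s["p"],s["xy"],ray(p,s["xy"],z-218.6))
    for s in spot_point(p,"cover_eye")[:3]:print("eye",s["p"],s["xy"])
    if n=="scene":
        a=cv2.resize(p["image"][150:225,265:365],None,fx=8,fy=8,interpolation=cv2.INTER_CUBIC)
        cv2.imwrite("pics/over.png",a[:,:,::-1])
```

```text
pos [546.24   7.59 299.19] F [-0.2 -0.3 -0.3] t 6.85 w 17.9
turn [-0.0031  0.0046 -0.0006] shift cm after turn [ 0.044  0.045 -0.081] now axes [ 0.044  0.044 -0.081]
[[ 0.951  0.309  0.   ]
 [ 0.309 -0.951  0.   ]
 [ 0.     0.    -1.   ]]
scene pred tip [306.21837363 190.09182629] pred eye [306.50154701 195.17221554]
tip 0.95 [222.8, 302.2] [ 605.18089386 -393.41986557   80.59498526]
tip 0.74 [300.1, 281.8] [ 701.82162981 -279.03540722   80.59498526]
tip 0.72 [282.7, 303.7] [ 703.85206367 -343.85337948   80.59498526]
eye 0.61 [306.6, 192.7]
top pred tip [339.67615033 211.14360251] pred eye [339.58792638 211.47738786]
tip 0.46 [410.1, 178.4] [ 641.12282297 -199.5690615    80.59498526]
tip 0.44 [430.8, 178.2] [ 641.35890869 -260.32345678   80.59498526]
tip 0.38 [451.1, 211.4] [ 543.28126055 -316.00530908   80.59498526]
eye 0.53 [337.6, 209.1]
```

View pics/over.png

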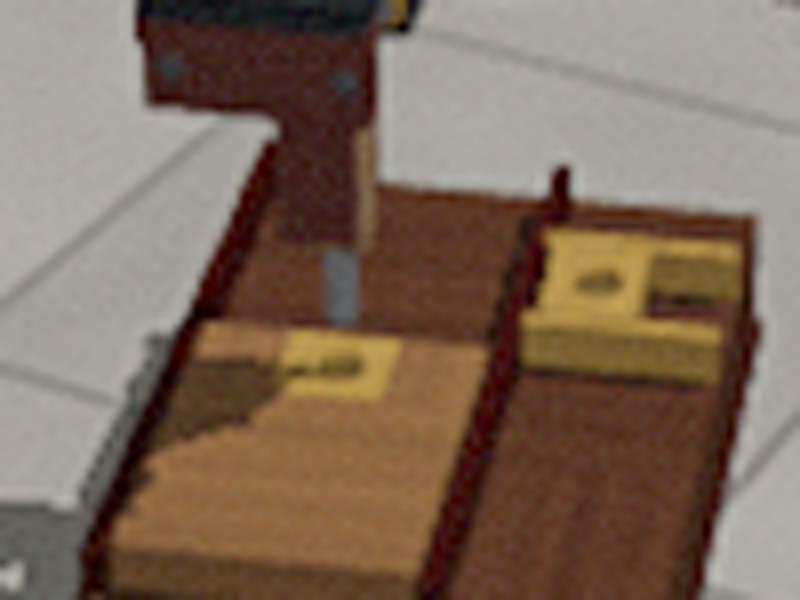

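The rod tip is at about px (307.4,189.5) and the plate centre is at (307.1,195.1). Both views suggest the rod sits about (+1.5,+2.3) mm from the tool axis, so I correct for that and descend gently.

Call:
arm_command:
  steps: [0, 0, 0, -0.16, 0.2, 0.5, 1, 0, 0, 0, 0, 0, 0.5, 1, 0, 0, 0, 0, 0, 0.4, 1, 0, 0, 0, 0, 0, 0.2, 1, 0, 0, 0, 0, 0, 0.2, 1, 0, 0, 0, 0, 0, 0.2, 1, 0, 0, 0, 0, 0, 0, 1]

```text
time: 7.85
ee_pos: [545.4, 5.7, 279.8]
ee_rot: [-3.101, -0.491, 0.005]
ft_force: [0.0, -0.1, -0.3]
width: 17.7
```

No contact force with the tip at z≈61, so it is in the hole. Going deeper.

Call:
arm_command:
  steps: [0, 0, 0, 0, 0, 0.3, 1, 0, 0, 0, 0, 0, 0.3, 1, 0, 0, 0, 0, 0, 0, 1, 0, 0, 0, 0, 0, 0, 1]

```text
time: 8.25
ee_pos: [545.4, 5.7, 274.0]
ee_rot: [-3.101, -0.491, 0.005]
ft_force: [-0.4, -0.1, -0.2]
width: 17.9
```

Call:
arm_command:
  steps: [0, 0, 0, 0, -0.1, 0, 1, 0, 0, 0, 0, -0.1, 0, 1, 0, 0, 0, 0, -0.1, 0, 1, 0, 0, 0, 0, -0.1, 0, 1, 0, 0, 0, 0, -0.1, 0, 1, 0, 0, 0, 0, -0.1, 0, 1, 0, 0, 0, 0, 0, 0, 1, 0, 0, 0, 0, 0, 0, 1]

```text
time: 9.05
ee_pos: [543.6, 11.4, 274.1]
ee_rot: [-3.101, -0.491, 0.004]
ft_force: [0.4, -3.6, -1.5]
width: 17.9
```

Call:
arm_command:
  steps: [0, 0, 0, 0, -0.1, 0, 1, 0, 0, 0, 0, -0.1, 0, 1, 0, 0, 0, 0, 0, 0, 1, 0, 0, 0, 0, 0, 0, 1]

```text
time: 9.45
ee_pos: [543.0, 13.4, 274.1]
ee_rot: [-3.101, -0.491, 0.005]
ft_force: [0.9, -3.3, -0.7]
width: 18.1
```

Call:
arm_command:
  steps: [0, 0, 0, 0, -0.1, 0, 1, 0, 0, 0, 0, 0, 0, 1, 0, 0, 0, 0, 0, 0, 1]

```text
time: 9.75
ee_pos: [542.7, 14.3, 274.1]
ee_rot: [-3.101, -0.491, 0.005]
ft_force: [0.7, -3.3, -0.8]
width: 17.5
```

Call:
arm_command:
  steps: [0, 0, 0, 0, -0.1, 0, 1, 0, 0, 0, 0, 0, 0, 1, 0, 0, 0, 0, 0, 0, 1]

```text
time: 10.05
ee_pos: [542.4, 15.2, 274.1]
ee_rot: [-3.101, -0.491, 0.005]
ft_force: [1.1, -3.9, -1.5]
width: 17.9
```

Call:
arm_command:
  steps: [0, 0, 0, 0, -0.1, 0, 1, 0, 0, 0, 0, 0, 0, 1, 0, 0, 0, 0, 0, 0, 1]

```text
time: 10.35
ee_pos: [542.1, 16.2, 274.1]
ee_rot: [-3.101, -0.491, 0.005]
ft_force: [1.1, -2.9, -0.8]
width: 17.4
```

Call:
arm_command:
  steps: [0, 0, 0, 0, -0.1, 0, 1, 0, 0, 0, 0, -0.1, 0, 1, 0, 0, 0, 0, 0, 0, 1, 0, 0, 0, 0, 0, 0, 1]

```text
time: 10.75
ee_pos: [541.4, 18.1, 274.1]
ee_rot: [-3.101, -0.491, 0.005]
ft_force: [2.0, -3.7, 0.7]
width: 17.7
```

Run:
```python
from h import *
plan([0,0,274],18)
p=cams.read_camera("scene")
a=cv2.resize(p["image"][150:225,265:365],None,fx=8,fy=8,interpolation=cv2.INTER_CUBIC)
cv2.imwrite("pics/tug.png",a[:,:,::-1])
```

```text
pos [541.44  18.12 274.11] F [ 2.  -3.7  0.7] t 10.75 w 17.7
turn [-0.0026  0.0026  0.0001] shift cm after turn [-5.2054e+01 -1.5008e+01  1.1000e-02] now axes [-52.053 -15.011   0.186]
[[ 0.951  0.309  0.   ]
 [ 0.309 -0.951  0.   ]
 [ 0.     0.    -1.   ]]
```

View pics/tug.png

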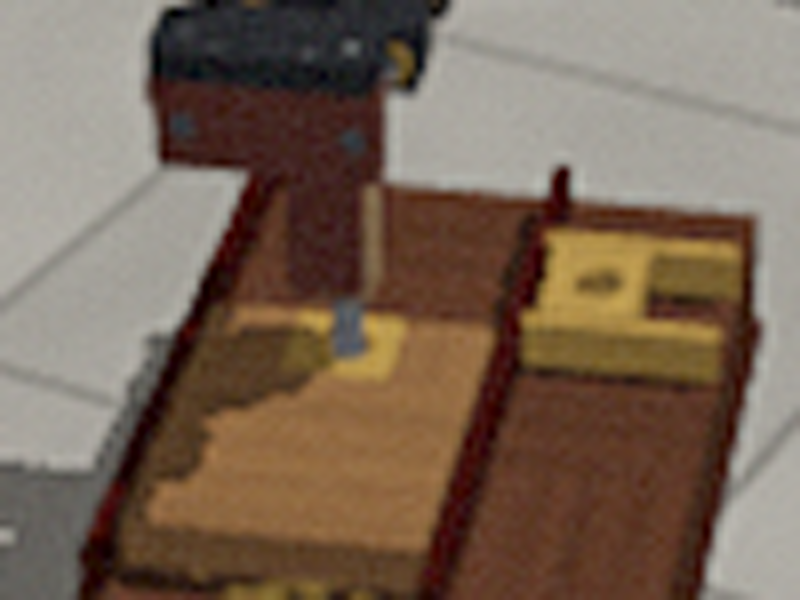

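The cover has moved well past 6 mm: the plate has shifted, nails show at its rear edge, and the force is only the 3–4 N spring. The cover is free, so the catch stays where it is and I draw the cover open.

Call:
arm_command:
  steps: [0, 0, 0, 0, -0.3, 0, 1, 0, 0, 0, 0, -0.4, 0, 1, 0, 0, 0, 0, -0.4, 0, 1, 0, 0, 0, 0, -0.4, 0, 1, 0, 0, 0, 0, -0.4, 0, 1, 0, 0, 0, 0, -0.4, 0, 1, 0, 0, 0, 0, -0.4, 0, 1, 0, 0, 0, 0, -0.4, 0, 1, 0, 0, 0, 0, -0.4, 0, 1, 0, 0, 0, 0, -0.4, 0, 1, 0, 0, 0, 0, -0.4, 0, 1, 0, 0, 0, 0, -0.3, 0, 1, 0, 0, 0, 0, 0, 0, 1]

```text
time: 12.1
ee_pos: [526.9, 62.1, 274.1]
ee_rot: [-3.101, -0.492, 0.006]
ft_force: [1.0, -3.9, -0.6]
width: 17.9
```

Call:
arm_command:
  steps: [0, 0, 0, 0, -0.4, 0, 1, 0, 0, 0, 0, -0.4, 0, 1, 0, 0, 0, 0, -0.4, 0, 1, 0, 0, 0, 0, -0.4, 0, 1, 0, 0, 0, 0, -0.4, 0, 1, 0, 0, 0, 0, -0.4, 0, 1, 0, 0, 0, 0, -0.3, 0, 1, 0, 0, 0, 0, 0, 0, 1, 0, 0, 0, 0, 0, 0, 1]

```text
time: 13.0
ee_pos: [518.5, 87.5, 274.1]
ee_rot: [-3.101, -0.492, 0.006]
ft_force: [1.2, -5.5, -1.3]
width: 17.8
```

Run:
```python
from h import *
plan([0,0,274],18)
p=cams.read_camera("scene");q=cams.read_camera("top")
a=cv2.resize(p["image"][140:230,265:365],None,fx=6,fy=6,interpolation=cv2.INTER_CUBIC)
cv2.imwrite("pics/open.png",a[:,:,::-1])
u=np.array([-np.sin(np.radians(18)),np.cos(np.radians(18))])
for d in(0,78,85,90):
    e=np.r_[np.array([546.8,7.3])+u*d,66];print(d,proj(p,e).round(1),((proj(p,e)-[265,140])*6).round())
print([(s["p"],s["xy"]) for s in spot_point(p,"cover_eye")[:2]])
```

```text
pos [518.52  87.52 274.13] F [ 1.2 -5.5 -1.3] t 13.0 w 17.8
turn [-0.0023  0.0036  0.0005] shift cm after turn [-5.2019e+01 -7.7000e+00  1.3000e-02] now axes [-52.015  -7.724   0.218]
[[ 0.951  0.309  0.   ]
 [ 0.309 -0.951  0.   ]
 [ 0.     0.    -1.   ]]
0 [306.5 195.2] [249. 331.]
78 [313. 179.] [288. 234.]
85 [313.6 177.6] [291. 226.]
90 [314.  176.6] [294. 220.]
[(0.84, [315.5, 177.4])]
```

View pics/open.png

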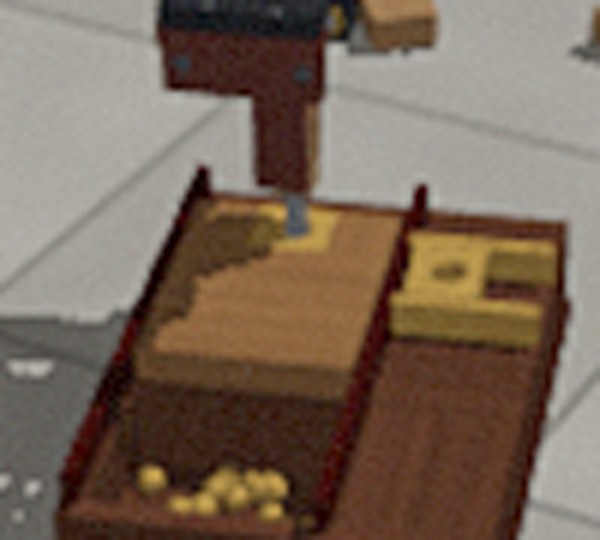

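The picture shows the cover nearly open, with the rod in its plate at about crop (298,232) and the nail pit exposed. I nudge it a little further for margin.

Call:
arm_command:
  steps: [0, 0, 0, 0, -0.1, 0, 1, 0, 0, 0, 0, -0.1, 0, 1, 0, 0, 0, 0, 0, 0, 1, 0, 0, 0, 0, 0, 0, 1]

```text
time: 13.55
ee_pos: [517.9, 89.2, 274.1]
ee_rot: [-3.101, -0.492, 0.006]
ft_force: [1.9, -6.9, -1.2]
width: 17.6
```

Call:
arm_command:
  steps: [0, 0, 0, 0, -0.1, 0, 1, 0, 0, 0, 0, -0.1, 0, 1, 0, 0, 0, 0, 0, 0, 1, 0, 0, 0, 0, 0, 0, 1]

```text
time: 13.95
ee_pos: [517.3, 91.1, 274.1]
ee_rot: [-3.101, -0.492, 0.006]
ft_force: [1.0, -7.0, -0.7]
width: 17.9
```

Call:
arm_command:
  steps: [0, 0, 0, 0, 0, 0, 1, 0, 0, 0, 0, 0, 0, 1, 0, 0, 0, 0, 0, 0, 1, 0, 0, 0, 0, 0, 0, 1]

```text
time: 14.35
ee_pos: [517.3, 91.1, 274.2]
ee_rot: [-3.101, -0.492, 0.006]
ft_force: [1.4, -6.0, -1.4]
width: 17.7
```

Run:
```python
from h import *
q=cams.read_camera("top")
for k in("cup_a","hammer","carton"):
    for s in spot_point(q,k)[:2]:print(k,round(s["p"],2),ray(q,s["xy"],0).round())
plan([0,0,274],18)
print(order.finish_job())
```

```text
cup_a 0.82 [ 389. -159.    0.]
cup_a 0.53 [ 739. -161.    0.]
hammer 0.63 [634. 411.   0.]
hammer 0.21 [ 733. -160.    0.]
carton 0.57 [415. 384.   0.]
pos [517.34  91.13 274.14] F [ 0.9 -7.1 -0.8] t 14.55 w 17.9
turn [-0.002   0.0036  0.0004] shift cm after turn [-5.2018e+01 -7.3200e+00  1.4000e-02] now axes [-52.014  -7.342   0.218]
[[ 0.951  0.309  0.   ]
 [ 0.309 -0.951  0.   ]
 [ 0.     0.    -1.   ]]
the job is handed in; nothing more can be done
None
```

I took the rod from its stand and put its end into the cover's eyelet. I then tugged the cover with the catch as I found it. It slid well past the 6 mm a caught cover gives, against only the 3–4 N spring, so it was free. I left the catch alone and drew the cover open, then handed in at 14.6 s with the rod still gripped.

**Last checks:**
- **Cover opening:** the tool had travelled about 90 mm, which I estimate puts the cover at about 87 mm once hole slack is taken off. I did not measure the joint directly. The last picture, taken about 4 mm before the end, showed it nearly open with the nail pit exposed.
- **Hold:** the pull was steady at about 6–7 N, the tool pose was still, and the fingers stood at 17.9 mm on the 18 mm handle. The tip was about 11 mm deep by tool height.
- **Bystanders:** the networks put the cups, hammer and carton within 10 mm of their first readings. That is within the networks' error, and I never touched any of them.
- **Disagreements:** the pull read only 3.9 N halfway, lower than the 6–7 N the spring figures suggest, but it agreed again at the end. The two cameras differed by a few millimetres on where the rod sat relative to the tool. I corrected for that, and the rod went in without any contact force.

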